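# Wind the music box on the garden tea table

### The arm

A 7-joint arm with a two-finger parallel gripper is mounted at the origin on the work surface. World frame = base frame: x ahead of the robot, y to its left, z up, the work surface at z = 0. Lengths are in m, angles in rad, forces in N, time in s.
With the tool pointing down it reaches from about 0.425 to 0.925 m from the base axis. Payload 6.8 kg.
Tool frame: the origin (TCP) lies midway between the tips of the shut fingers; the grasp point (between the pads) lies 19 mm behind it (r.grip_depth is the distance from the TCP to the grasp point, in m); z points along the fingers, y is the line along which they close (so a half turn about z gives the same grasp; the last joint's range is limited). The gripper opens to 85 mm and grips with 20 to 120 N. Pads are 22 mm wide; open, the fingers measure 114 mm over their backs; the gripper's body (76 mm by 85 mm) begins 54 mm behind the grasp point. The pads swing forward as they close: fully open they stand 13 mm farther back than shut.
Start: joints at [1.036, 0.477, 0.022, 1.555, -0.011, 1.109, -0.083], TCP at [0.279, -0.614, 0.231] pointing down, gripper open.
Joint ranges: [-2.96, 2.96], [-0.34, 2.1], [-1.41, 1.46], [0.24, 2.44], [-1.37, 4.51], [0.17, 1.92], [-2.96, 2.96]. Speed limits (rad/s): [2.39, 2.39, 3.14, 3.14, 3.14, 3.14, 3.14].

### API

Orientations are given as a rotation vector (axis times angle).
In Python, from bench import telemetry, grab_frame, calibration, order, silhouettes, r gives the robot as it stands.
- The arm moves only by the tool apply_moves, never from a script. Its argument "moves" is a list of rows, each a list of 7 numbers: the turn, a rotation vector about the tool's x, y, z scaled (see below), then the shift along the tool's x, y, z scaled (see below), then the opening, from -1 (shut) to 1 (fully open). A call has exactly 8 rows; each row shifts and turns the commanded pose from where the row before left it, along the tool's axes as they then stand; what a row does not reach is not made up. The controller multiplies each number of a shift by 1000 mm and each number of a turn by 6 degrees. A row lasts 1/12 s, in which the tool goes at most 41.7 mm and 7.16 degrees, less where a joint would pass 70% of its speed; a pose out of reach is approached as far as the arm can. A call with a number of a shift or a turn outside -1 to 1 is refused whole. A call with a gripper value outside its range is refused whole. The fingers move at their own pace and stop on an object; "grip_force" is the grip in N (left out, the last holds). Time passes only in rows, so rows that do not move let the fingers close, or fill a call up. It gives the time, the measured TCP pose, the force, the opening and the grip force at its end, in the units of the state.
- telemetry.get_obs(): the state, without advancing time (a new reading comes with each control period).
- grab_frame(name): name is "side" or "top" or "wrist"; returns the picture (420x560x3 uint8, blue, green, red); there is no depth.
- calibration(name): a dict with "fx", "fy", "cx", "cy" (pixels), "world_from_camera" (4x4, takes a point from camera to world coordinates); the wrist camera has in their place "mount" (4x4, takes a point from camera to tool coordinates, whose origin is the TCP and whose axes are the flange's). Camera axes: x right, y down, z forward; pixel columns grow to the right and rows downward; lengths in m; the calibration is good to about 2 mm. A picture is of the moment at which its call begins: read the wrist's pose just before it. calibration takes no time and is no camera call.
- order.hand_in(): hands the job in; it is judged then, once.
Trained networks look in the newest picture that a camera, given by its name, has taken for a name from the list of things; names that differ only in an ending like _2 or _b are one class to them, and where a whole thing is asked for, a point or a joint stands for the part that bears it (a point fixed in the world has none). Each returns a list of dicts, best first, with "p" (0 to 1); they miss things now and then, are a little off and sometimes report something else, mostly with a low value. They report only what shows in the picture. A call takes as long as a camera call.
- silhouettes(thing, camera): "mask" (420x560 bool, what is visible of it) and "extent" ([centre column, centre row, width, height] in pixels, round what is visible of it).
The state is a dict: "clock": time; "joints": joint angles; "qvel": joint speeds; "tau": joint torques, N m; "tcp_pos": TCP position; "orientation": TCP orientation; "contact_force": force on the tool from outside, world axes, zero at the start; "moment": the same for the moment, N m; "grip_width": finger opening in m; "gripper_force": force on a finger pad.
Only numpy, scipy, OpenCV 4.12 (cv2) and the standard library are available. Lean on these libraries where they do the work, as an engineer would, in place of code of your own. Each camera call takes 0.05 s, during which the arm holds its last target. There are 200 camera calls.

### The job

Wind up the music box: turn its brass key clockwise, a bit at a time, until the needle on the dial stands in the green sector and not in the red. Only then push the red-knobbed start lever all the way over to the back to start the tune. Leave the other things on the table where they are.

Things in the scene. Friction and masses are not known exactly. Their poses are not given: they have to be found in the camera images.
- music_box: Wooden music box, fixed: 180 mm (its x) by 300 mm (its y), flat top 70 mm above the table. Origin: centre of its underside; z up; at yaw 0 its front (two brass strips) faces the robot (-x). On its top, at x = 0 in its own frame: brass key at y = -85 mm, dial at y = +15 mm, start lever with red knob at y = +105 mm (on a block 66 x 30 x 12 mm).
- key_grip (a point): Centre of the key's wing, on its upright axis, 112 mm above the table. The wing: a flat two-lobed brass plate 48 mm wide, 9 mm thick, 26 mm tall (13 mm up and down from here), on a 10 mm stem. Axes turn with the key: x along the width, y across the thickness (pinch this way), z up. Box top clear (under 10 mm high) for 150 mm around the axis.
- key (a joint): Key angle, rad: 0 run down, hard stop at 7.0; grows as the key turns clockwise seen from above. At 0 the wing's width lies along the music box's x. A spring (0.007 N m per rad) and friction (0.07 N m) resist, up to 0.12 N m in all. Let go, it stays where it is; turned back, it unwinds. Needle in the green: 5.1 to 6.3 rad; red: 6.3 to 7.0.
- needle (a joint): Angle in rad of the black needle on the dial, geared to the key: always 0.4 x the key's angle, clockwise seen from above. Green sector 2.04 to 2.52, red 2.52 to 2.8. At 0 it points to a black tick, 1.4 rad anticlockwise from the music box's +x.
- dial_centre (a point): Centre of the white dial (82 mm across) flat on the box's top, 74 mm above the table; it carries the black needle (32 mm long from the centre), and a green and a red sector at its edge.
- lever (a joint): Start lever, rad: 0 = stopped, leaning to the music box's front (-x); 1.0 = playing, leaning to its back (+x), end of travel. Turns about the music box's y axis, stays where it is left (friction 0.06 N m: a push of about 1.5 N at the knob).
- lever_tip (a point): Centre of the lever's red ball knob (22 mm across) on an 8 mm rod, 50 mm from the pivot, which is 82 mm above the table. The knob is 126 mm above the table at both ends of travel, 132 mm midway; it moves 48 mm along the music box's x.
- mug: Bystander: flowered white china mug, 82 mm across the rim, 100 mm tall, with a handle. Origin: on its underside.
- jam_jar: Bystander: jam jar with red cap, 66 mm across, 85 mm tall. Origin: on its underside.
- glasses: Bystander: open pair of spectacles, about 125 x 140 mm, 45 mm tall. Origin: on its underside, midway between the lenses.
- phone: Bystander: white mobile phone lying flat, 72 x 148 x 9 mm. Origin: on its underside.
- saucer: Bystander: white china saucer, 130 mm across, 16 mm tall. Origin: on its underside.
- teaspoon: Bystander: steel teaspoon lying flat, 140 mm long. Origin: on its underside.
- apple: Bystander: red apple, 72 mm across, 75 mm tall with its stalk. Origin: on its underside.

How it is judged:
On the way, in this order (a step that is already met when the one before it is completed fails the run):
1. the key is wound so that the needle stands in the green sector, with the start lever still at stop (value of joint key between 5.1 and 6.3 rad and value of joint lever below 0.3 rad), for 0.2 s.
2. the start lever is pushed over to the back, with the needle in the green sector (value of joint key between 5.1 and 6.3 rad and value of joint lever above 0.85 rad), for 0.2 s.
At the end, for the whole second after the job is handed in: The needle stands in the green sector (key between 5.1 and 6.3 rad) and the key is at rest, the start lever is over to the back (beyond 0.85 of 1.0 rad), and the bystanders are where they stood (within 30 mm) (all of step 2 and velocity of joint key between -0.05 and 0.05 rad/s); the robot touches nothing.
It fails at once if the start lever is thrown before the needle has reached the green (value of joint lever above 0.6 rad and value of joint key below 5 rad).
It fails at once if a bystander (mug, jam jar, spectacles, phone, saucer, teaspoon or apple) is pushed from its place by over 30 mm (distance of any of mug, jam_jar, glasses, phone, saucer, teaspoon, apple from where it was at the start of the episode above 0.03 m).
It also fails if it takes over 58 s, if anything falls off the work surface, if the arm or the gripper's body presses on something with over 40 N, if the wrist force passes 120 N, or if a joint passes its speed limit or range.

## Working session

There is one attempt and no reset: what is moved stays moved. The work goes in short steps, Python scripts to look and compute and a tool call to move; the robot and the scene stay as the last step left them, time stands still between calls to the robot, and variables do not carry over. Pictures are saved under pics/ and viewed, at most 10 in all, crops included, and the job is handed in when it is done.

Besides the shell and the picture viewer there is one more tool, called after "Emit:" as a command line: name --pt "numbers of a row" for each row, then --argument value for the rest. apply_moves: Moves the arm, as the interface text tells. Its arguments: {"type":"object","properties":{"moves":{"type":"array"},"grip_force":{"type":"number"}},"required":["moves"]}

```bash
mkdir -p pics; ls; python3 - <<'E'
from bench import *
import cv2,numpy as np
print(telemetry.get_obs())
a=grab_frame("top");b=grab_frame("side")
cv2.imwrite("pics/top0.png",a);cv2.imwrite("pics/side0.png",b)
for c in("top","side"):
    print(c,calibration(c))
    for n in("music_box","key_grip","dial_centre","lever_tip","needle","mug","jam_jar","apple","glasses","phone","saucer","teaspoon"):
        try: print(n,[(round(d["p"],2),np.round(d["extent"],1).tolist()) for d in silhouettes(n,c)[:2]])
        except Exception as e: print(n,e)
print(calibration("wrist"))
E
```

```text
pics
{'clock': 0.0, 'joints': array([ 1.03588061,  0.47776331,  0.02233693,  1.55649111, -0.01153464,
        1.10928899, -0.08312205]), 'qvel': array([-0.00022254,  0.00255523,  0.00012598, -0.00116164, -0.00228019,
       -0.00098904,  0.00120553]), 'tau': array([-3.61119428e-04, -5.96455228e+01,  1.60731878e+00, -2.81200022e+01,
        1.23968444e-02,  9.41581005e-03,  5.63356218e-05]), 'tcp_pos': array([ 0.27917608, -0.61389195,  0.23033357]), 'orientation': array([-3.06861221e+00, -6.64969771e-01,  7.62812590e-04]), 'contact_force': array([0.94219853, 0.51879508, 0.57847078]), 'moment': array([0.00461506, 0.01017786, 0.03661118]), 'gripper_force': 0.0, 'grip_width': 0.08565299736792513}
top {'fx': 420.79484216107693, 'fy': 420.79484216107693, 'cx': 279.77678666135193, 'cy': 201.9359627276808, 'world_from_camera': array([[-0.0014592 , -0.9917232 ,  0.12838601,  0.44660346],
       [-0.9998069 , -0.00106913, -0.01962211,  0.06232876],
       [ 0.01959696, -0.12838985, -0.99153013,  0.99273178],
       [ 0.        ,  0.        ,  0.        ,  1.        ]])}
music_box [(0.9, [342.2
[... 1406 characters left out ...]
5, 76.8])]
phone [(0.69, [279.9, 265.9, 3.6, 7.0]), (0.57, [263.2, 359.1, 67.0, 75.1])]
saucer [(0.83, [353.4, 264.8, 54.6, 46.1]), (0.35, [285.1, 285.9, 152.6, 143.1])]
teaspoon [(0.68, [244.9, 237.3, 9.9, 9.2]), (0.67, [196.8, 317.9, 80.5, 80.5])]
{'fx': 321.811753203097, 'fy': 321.811753203097, 'cx': 275.9724887277332, 'cy': 210.88331610155592, 'mount': array([[-5.62315923e-04, -9.51696269e-01, -3.07040543e-01,
         7.97423287e-02],
       [ 9.99999218e-01, -8.78178354e-04,  8.90578090e-04,
         5.90159149e-04],
       [-1.11719620e-03, -3.07039802e-01,  9.51696019e-01,
        -1.41742031e-01],
       [ 0.00000000e+00,  0.00000000e+00,  0.00000000e+00,
         1.00000000e+00]])}
```

```bash
python3 - <<'E'
import cv2,numpy as np
a=cv2.imread("pics/top0.png");b=cv2.imread("pics/side0.png")
cv2.imwrite("pics/top_c.png",cv2.resize(a[120:320,200:480],None,fx=2.85,fy=2.85,interpolation=cv2.INTER_CUBIC))
cv2.imwrite("pics/side_c.png",cv2.resize(b[180:400,140:420],None,fx=2.7,fy=2.7,interpolation=cv2.INTER_CUBIC))
E
```

```text
(no output)
```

View pics/top_c.png

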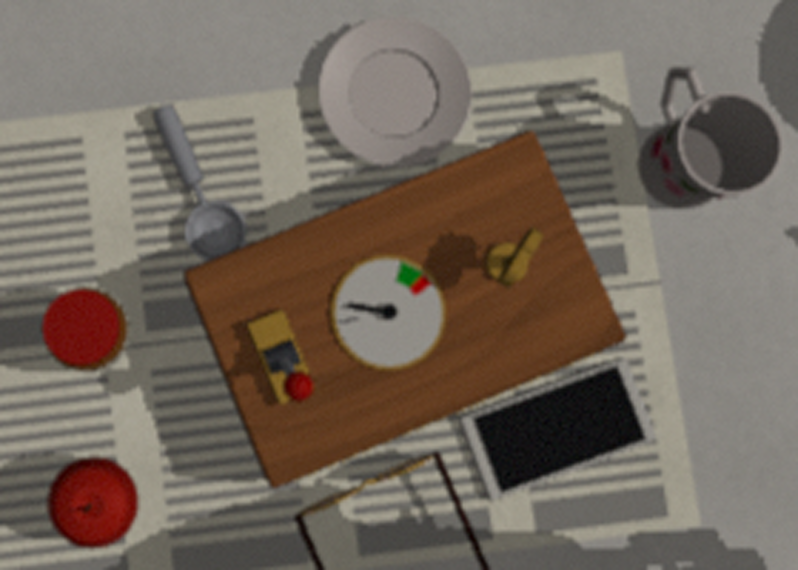

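View pics/side_c.png

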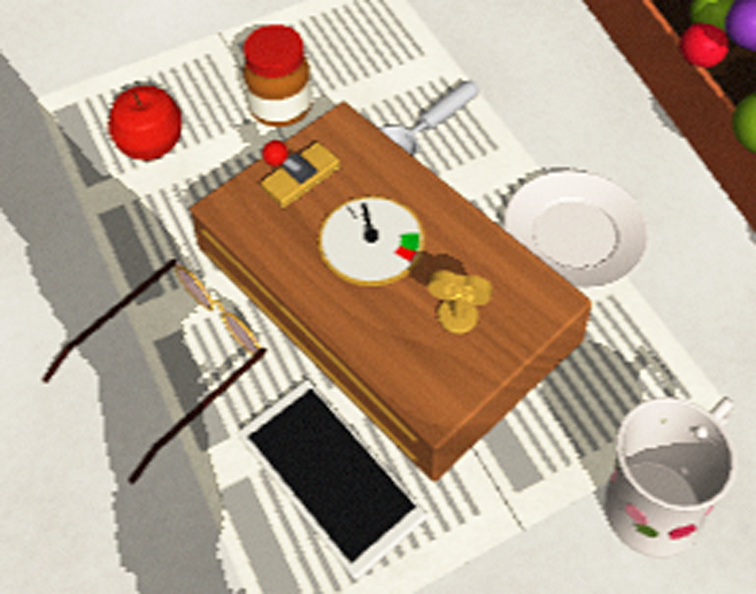

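The top crop shows the box yawed about 22°. The key wing is at crop (522,257), the dial centre at (389,312) and the red knob at (299,386). The needle points just past the tick. In the side crop they are at (460,290), (371,235) and (275,153). Next I triangulate these points and fit the box.

```bash
cat > h.py <<'E'
import numpy as np
from bench import *
def ray(c,u,v):
    k=calibration(c);T=k["world_from_camera"]
    d=T[:3,:3]@np.array([(u-k["cx"])/k["fx"],(v-k["cy"])/k["fy"],1]);return T[:3,3],d/np.linalg.norm(d)
def tri(*rs):
    A=sum(np.eye(3)-np.outer(d,d) for o,d in rs);b=sum((np.eye(3)-np.outer(d,d))@o for o,d in rs)
    p=np.linalg.solve(A,b);return p,[np.linalg.norm(np.cross(p-o,d)) for o,d in rs]
def atz(c,u,v,z):
    o,d=ray(c,u,v);return o+d*(z-o[2])/d[2]
T=lambda x,y:("top",200+x/2.85,120+y/2.85)
S=lambda x,y:("side",140+x/2.7,180+y/2.7)
E
python3 - <<'E'
from h import *
np.set_printoptions(precision=4,suppress=True)
for n,t,s in(("key",(522,257),(460,290)),("dial",(389,312),(371,235)),("knob",(299,386),(275,153)),("boxFL",(274,487),(191,209)),("BL",(187,270),(344,101)),("BR",(533,132),(590,300))):
    p,e=tri(ray(*T(*t)),ray(*S(*s)));print(n,p,np.round(e,4))
c=[atz(*T(*q),.07) for q in((274,487),(187,270),(533,132),(624,337))]
ct=np.mean(c,0)
xv=(c[1]-c[0])+(c[2]-c[3]);yv=(c[0]-c[3])+(c[1]-c[2])
print("centre",ct,"sizes",np.linalg.norm(xv)/2,np.linalg.norm(yv)/2,"yaw",np.arctan2(xv[1],xv[0]),np.arctan2(-yv[0],yv[1]))
yaw=np.arctan2(-yv[0]-0,yv[1]);ex=np.array([np.cos(yaw),np.sin(yaw)]);ey=np.array([-ex[1],ex[0]])
for n,y in(("key",-.085),("dial",.015),("lever",.105)):print(n,ct[:2]+y*ey)
a=atz(*T(506,281),.112);b=atz(*T(537,234),.112);print("wingdir",np.arctan2(*(b-a)[1::-1]))
a=atz(*T(389,312),.075);b=atz(*T(345,306),.075);print("needle",np.arctan2(*(b-a)[1::-1]))
E
```

```text
key [ 0.5441 -0.1748  0.1087] [0.0004 0.0004]
dial [ 0.5061 -0.0802  0.0744] [0.0012 0.0012]
knob [ 0.4498 -0.0066  0.123 ] [0.0013 0.0013]
boxFL [0.3741 0.0085 0.0641] [0.0017 0.0017]
BL [0.5386 0.0753 0.0656] [0.0005 0.0005]
BR [ 0.6483 -0.198   0.0675] [0.0007 0.0007]
centre [ 0.5109 -0.0937  0.07  ] sizes 0.17571208926634307 0.2937219832576787 yaw 0.3829657107907925 0.38814405094819715
key [ 0.543  -0.1724]
dial [ 0.5052 -0.0799]
lever [0.4711 0.0034]
wingdir -0.6052764383872759
needle 1.4351112920016047
```

Emit:
apply_moves --pt "0 0 0 0.0264 -0.0182 0 1" --pt "0 0 0 0.0264 -0.0182 0 1" --pt "0 0 0 0.0264 -0.0182 0 1" --pt "0 0 0 0.0264 -0.0182 0 1" --pt "0 0 0 0.0264 -0.0182 0 1" --pt "0 0 0 0.0264 -0.0182 0 1" --pt "0 0 0 0.0264 -0.0182 0 1" --pt "0 0 0 0.0264 -0.0182 0 1" --grip_force 40

```text
clock: 1.97
tcp_pos: [0.412, -0.3932, 0.2315]
orientation: [3.07, 0.665, 0.0]
contact_force: [1.4, -0.4, 0.5]
grip_width: 0.0855
gripper_force: 0.0
```

Emit:
apply_moves --pt "0 0 0 0.0264 -0.0182 0 1" --pt "0 0 0 0.0264 -0.0182 0 1" --pt "0 0 0 0.0264 -0.0182 0 1" --pt "0 0 0 0.0264 -0.0182 0 1" --pt "0 0 0 0.0264 -0.0182 0 1" --pt "0 0 0 0.0264 -0.0182 0 1" --pt "0 0 0 0.0264 -0.0182 0 1" --pt "0 0 0 0.0264 -0.0182 0 1"

```text
clock: 2.63
tcp_pos: [0.5441, -0.1732, 0.2316]
orientation: [3.07, 0.665, 0.001]
contact_force: [-0.5, -0.7, 0.5]
grip_width: 0.0854
gripper_force: 0.0
```

```bash
python3 - <<'E'
from bench import *
o=telemetry.get_obs();print(o["clock"],o["joints"],o["tcp_pos"],o["orientation"])
E
```

```text
2.6333 [ 0.35187388  0.3151151  -0.18939451  1.79909844  0.06815457  1.03316436
 -1.00747184] [ 0.54406528 -0.17317069  0.23157527] [3.07006270e+00 6.65019393e-01 6.63129631e-04]
```

Emit:
apply_moves --pt "0 0 -1 0 0 0 1" --pt "0 0 -1 0 0 0 1" --pt "0 0 -1 0 0 0 1" --pt "0 0 -1 0 0 0 1" --pt "0 0 -1 0 0 0 1" --pt "0 0 -1 0 0 0 1" --pt "0 0 -1 0 0 0 1" --pt "0 0 -1 0 0 0 1"

```text
clock: 3.3
tcp_pos: [0.5434, -0.1746, 0.2314]
orientation: [2.529, 1.863, 0.0]
contact_force: [-0.5, 0.7, 0.1]
grip_width: 0.0853
gripper_force: 0.0
```

Emit:
apply_moves --pt "0 0 -1 0 0 0 1" --pt "0 0 -1 0 0 0 1" --pt "0 0 -1 0 0 0 1" --pt "0 0 -1 0 0 0 1" --pt "0 0 -1 0 0 0 1" --pt "0 0 -1 0 0 0 1" --pt "0 0 -1 0 0 0 1" --pt "0 0 -1 0 0 0 1"

```text
clock: 3.97
tcp_pos: [0.5434, -0.1747, 0.2314]
orientation: [1.553, 2.731, -0.0]
contact_force: [-0.7, 0.3, -0.6]
grip_width: 0.0856
gripper_force: 0.0
```

Emit:
apply_moves --pt "0 0 -1 0 0 0.01 1" --pt "0 0 -1 0 0 0.01 1" --pt "0 0 -1 0 0 0.01 1" --pt "0 0 -1 0 0 0.01 1" --pt "0 0 -0.45 0 0 0.01 1" --pt "0 0 0 0 0 0.01 1" --pt "0 0 0 0 0 0 1" --pt "0 0 0 0 0 0 1"

```text
clock: 4.63
tcp_pos: [0.5431, -0.1746, 0.171]
orientation: [-0.891, -3.012, 0.0]
contact_force: [-0.5, -0.4, 0.0]
grip_width: 0.0851
gripper_force: 0.0
```

```bash
cat >> h.py <<'E'
from scipy.spatial.transform import Rotation as R
def wproj(P,o):
    k=calibration("wrist");T=np.eye(4);T[:3,:3]=R.from_rotvec(o["orientation"]).as_matrix();T[:3,3]=o["tcp_pos"]
    q=np.linalg.inv(T@k["mount"])@np.append(P,1);return q[0]/q[2]*k["fx"]+k["cx"],q[1]/q[2]*k["fy"]+k["cy"]
def yawx(o):
    m=R.from_rotvec(o["orientation"]).as_matrix();return np.arctan2(m[1,0],m[0,0])
E
python3 - <<'E'
from h import *
import cv2
o=telemetry.get_obs();print(o["clock"],o["joints"],o["tcp_pos"],yawx(o))
cv2.imwrite("pics/w1.png",grab_frame("wrist"))
print("key expected",wproj([.543,-.173,.112],o),wproj([.543,-.173,.125],o))
E
```

```text
4.6333 [ 0.64044599  0.43011296 -0.56001654  1.8384983   0.27527798  0.95159535
  0.95558025] [ 0.54312465 -0.17455084  0.17096485] 2.56659566652096
key expected (np.float64(277.26264163363584), np.float64(227.6963019787246)) (np.float64(277.3283209174205), np.float64(235.0849004589353))
```

View pics/w1.png

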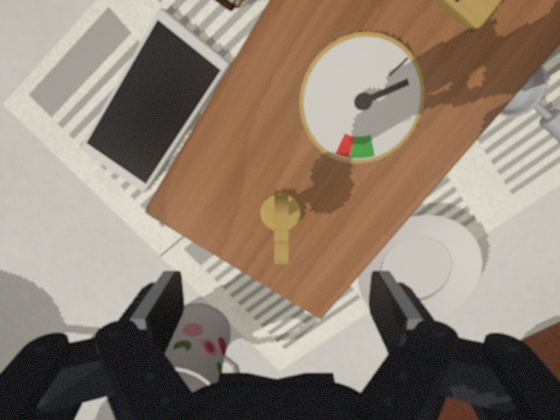

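The wrist view shows the wing upright in the image at column 281, rows 195–263. That is aligned with the fingers and about 2 mm off in tool +y. I'll descend and close the gripper.

Emit:
apply_moves --pt "0 0 0 0 0.002 0.015 1" --pt "0 0 0 0 0 0.015 1" --pt "0 0 0 0 0 0.016 1" --pt "0 0 0 0 0 0.016 1" --pt "0 0 0 0 0 0.016 1" --pt "0 0 0 0 0 0 1" --pt "0 0 0 0 0 0 -1" --pt "0 0 0 0 0 0 -1"

```text
clock: 5.35
tcp_pos: [0.5455, -0.1729, 0.0946]
orientation: [0.888, 3.012, 0.0]
contact_force: [0.8, -0.3, 0.2]
grip_width: 0.0637
gripper_force: 0.0
```

Emit:
apply_moves --pt "0 0 0 0 0 0 -1" --pt "0 0 0 0 0 0 -1" --pt "0 0 0 0 0 0 -1" --pt "0 0 0 0 0 0 -1" --pt "0 0 0 0 0 0 -1" --pt "0 0 0 0 0 0 -1" --pt "0 0 0 0 0 0 -1" --pt "0 0 0 0 0 0 -1"

```text
clock: 6.02
tcp_pos: [0.5453, -0.1723, 0.0939]
orientation: [0.887, 3.012, 0.001]
contact_force: [1.0, 3.1, 6.1]
grip_width: 0.0082
gripper_force: 44.7
```

Emit:
apply_moves --pt "0 0 0.7 0 0 0 -1" --pt "0 0 0.8 0 0 0 -1" --pt "0 0 0.8 0 0 0 -1" --pt "0 0 0.8 0 0 0 -1" --pt "0 0 0.8 0 0 0 -1" --pt "0 0 0.8 0 0 0 -1" --pt "0 0 0.8 0 0 0 -1" --pt "0 0 0.8 0 0 0 -1"

```text
clock: 6.68
tcp_pos: [0.5446, -0.1727, 0.0939]
orientation: [1.821, 2.56, -0.0]
contact_force: [-1.0, 1.8, 6.7]
grip_width: 0.0083
gripper_force: 44.9
```

```bash
python3 - <<'E'
from h import *
o=telemetry.get_obs();print(o["clock"],o["joints"],o["tcp_pos"],yawx(o),o["contact_force"],o["moment"])
E
```

```text
6.6833 [ 0.47858442  0.50159625 -0.36079496  1.90251192  0.24414428  0.77980162
  0.31799333] [ 0.5446496  -0.17274137  0.09387572] 1.9049706421590915 [-1.041625    1.77546997  6.66638067] [0.42169864 0.28756745 0.06696648]
```

Emit:
apply_moves --pt "0 0 1 0 0 0 -1" --pt "0 0 1 0 0 0 -1" --pt "0 0 1 0 0 0 -1" --pt "0 0 1 0 0 0 -1" --pt "0 0 1 0 0 0 -1" --pt "0 0 1 0 0 0 -1" --pt "0 0 1 0 0 0 -1" --pt "0 0 1 0 0 0 -1"

```text
clock: 7.35
tcp_pos: [0.5437, -0.1727, 0.0938]
orientation: [-2.705, -1.596, 0.002]
contact_force: [-4.3, 2.2, 10.9]
grip_width: 0.0082
gripper_force: 45.4
```

Emit:
apply_moves --pt "0 0 1 0 0 0 -1" --pt "0 0 1 0 0 0 -1" --pt "0 0 1 0 0 0 -1" --pt "0 0 1 0 0 0 -1" --pt "0 0 1 0 0 0 -1" --pt "0 0 1 0 0 0 -1" --pt "0 0 1 0 0 0 -1" --pt "0 0 1 0 0 0 -1"

```text
clock: 8.02
tcp_pos: [0.5431, -0.1719, 0.0938]
orientation: [-3.119, -0.358, 0.004]
contact_force: [-5.5, 4.2, 13.2]
grip_width: 0.0083
gripper_force: 45.8
```

Emit:
apply_moves --pt "0 0 1 0 0 0 -1" --pt "0 0 1 0 0 0 -1" --pt "0 0 1 0 0 0 -1" --pt "0 0 1 0 0 0 -1" --pt "0 0 1 0 0 0 -1" --pt "0 0 1 0 0 0 -1" --pt "0 0 1 0 0 0 -1" --pt "0 0 0 0 0 0 -1"

```text
clock: 8.68
tcp_pos: [0.5432, -0.1711, 0.0938]
orientation: [-3.041, 0.783, 0.006]
contact_force: [-6.2, 6.3, 13.5]
grip_width: 0.0081
gripper_force: 45.9
```

```bash
python3 - <<'E'
from h import *
import cv2
o=telemetry.get_obs();print(o["clock"],o["joints"],o["tcp_pos"],yawx(o),o["contact_force"],o["moment"])
cv2.imwrite("pics/w2.png",grab_frame("wrist"))
E
```

```text
8.6833 [ 0.01568758  0.48366611  0.23307107  1.93661734 -0.1619979   0.7427171
 -1.73208375] [ 0.54321918 -0.17106061  0.09379787] -0.5043220527632465 [-6.16016054  6.29457254 13.4764324 ] [ 1.3669564   1.11871078 -0.04063419]
```

View pics/w2.png

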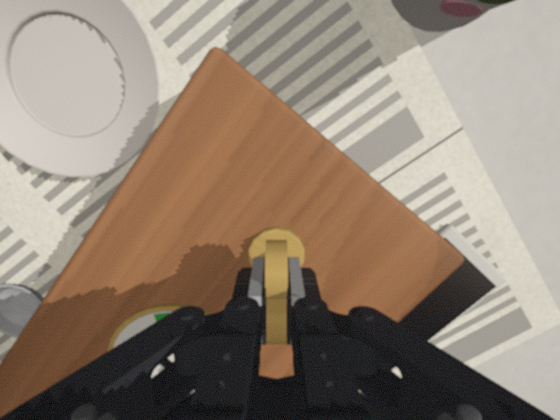

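The wing is still held and has turned about 3.07 rad, so the key is at about 4.0. I'll release, turn back 180° and regrip.

Emit:
apply_moves --pt "0 0 0 0 0 0 1" --pt "0 0 0 0 0 0 1" --pt "0 0 0 0 0 0 1" --pt "0 0 0 0 0 0 1" --pt "0 0 0 0 0 0 1" --pt "0 0 0 0 0 0 1" --pt "0 0 0 0 0 0 1" --pt "0 0 0 0 0 0 1"

```text
clock: 9.4
tcp_pos: [0.5445, -0.1729, 0.0932]
orientation: [3.044, -0.777, -0.0]
contact_force: [-0.5, -0.9, 0.7]
grip_width: 0.0852
gripper_force: 0.0
```

Emit:
apply_moves --pt "0 0 -1 0 0 0 1" --pt "0 0 -1 0 0 0 1" --pt "0 0 -1 0 0 0 1" --pt "0 0 -1 0 0 0 1" --pt "0 0 -1 0 0 0 1" --pt "0 0 -1 0 0 0 1" --pt "0 0 -1 0 0 0 1" --pt "0 0 -1 0 0 0 1"

```text
clock: 10.07
tcp_pos: [0.5445, -0.1729, 0.0933]
orientation: [3.095, 0.536, 0.0]
contact_force: [-0.5, -1.1, -0.2]
grip_width: 0.0852
gripper_force: 0.0
```

Emit:
apply_moves --pt "0 0 -1 0 0 0 1" --pt "0 0 -1 0 0 0 1" --pt "0 0 -1 0 0 0 1" --pt "0 0 -1 0 0 0 1" --pt "0 0 -1 0 0 0 1" --pt "0 0 -1 0 0 0 1" --pt "0 0 -1 0 0 0 1" --pt "0 0 -1 0 0 0 1"

```text
clock: 10.73
tcp_pos: [0.5445, -0.173, 0.0933]
orientation: [2.61, 1.748, -0.0]
contact_force: [0.2, -1.0, 0.2]
grip_width: 0.0856
gripper_force: 0.0
```

Emit:
apply_moves --pt "0 0 -1 0 0 0 1" --pt "0 0 -1 0 0 0 1" --pt "0 0 -1 0 0 0 1" --pt "0 0 -1 0 0 0 1" --pt "0 0 -1 0 0 0 1" --pt "0 0 -1 0 0 0 1" --pt "0 0 -1 0 0 0 1" --pt "0 0 -1 0 0 0 1"

```text
clock: 11.4
tcp_pos: [0.5444, -0.1731, 0.0933]
orientation: [1.673, 2.659, -0.0]
contact_force: [-0.6, -0.7, -0.9]
grip_width: 0.0858
gripper_force: 0.0
```

Emit:
apply_moves --pt "0 0 -1 0 0 0 1" --pt "0 0 -1 0 0 0 1" --pt "0 0 -1 0 0 0 1" --pt "0 0 -1 0 0 0 1" --pt "0 0 -1 0 0 0 1" --pt "0 0 -1 0 0 0 1" --pt "0 0 0 0 0 0 1" --pt "0 0 0 0 0 0 1"

```text
clock: 12.07
tcp_pos: [0.5444, -0.1731, 0.0932]
orientation: [-0.783, -3.042, -0.0]
contact_force: [-0.5, 0.5, -0.0]
grip_width: 0.0854
gripper_force: 0.0
```

```bash
python3 - <<'E'
from h import *
import cv2
o=telemetry.get_obs();print(o["clock"],o["joints"],o["tcp_pos"],yawx(o),o["contact_force"],o["moment"])
cv2.imwrite("pics/w3.png",grab_frame("wrist"))
E
```

```text
12.0667 [ 0.61313134  0.53412919 -0.53732553  1.89364801  0.3667942   0.81238098
  0.94812851] [ 0.54436738 -0.17309463  0.09319466] 2.6380044722612954 [-0.47200546  0.54872972 -0.01449033] [ 0.00550293 -0.02148796  0.02006594]
```

View pics/w3.png

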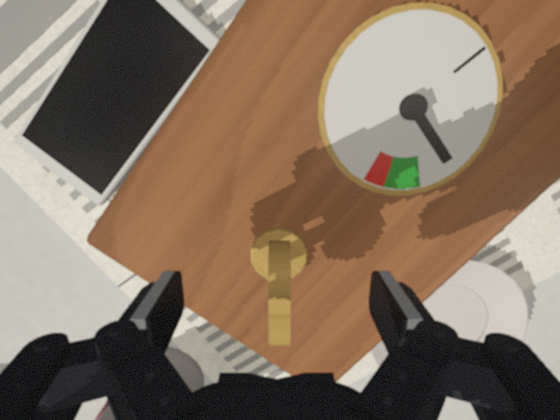

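The needle is at (413,107)→(447,160), short of the green. The wing is straight at column 280. I'll measure the needle angle on the dial plane.

```bash
cat >> h.py <<'E'
def watz(u,v,z,o):
    k=calibration("wrist");T=np.eye(4);T[:3,:3]=R.from_rotvec(o["orientation"]).as_matrix();T[:3,3]=o["tcp_pos"];T=T@k["mount"]
    d=T[:3,:3]@np.array([(u-k["cx"])/k["fx"],(v-k["cy"])/k["fy"],1]);return T[:3,3]+d*(z-T[2,3])/d[2]
E
python3 - <<'E'
from h import *
o=telemetry.get_obs()
c=watz(413,107,.076,o);f=lambda u,v,z:np.arctan2(*(watz(u,v,z,o)-c)[1::-1])
t=f(469,60,.074)
print(c,"tick",t,"expected",1.4+.385)
for n,q in(("needle",(447,160)),("green/red",(389,170)),("green end",(418,170)),("red end",(372,165))):print(n,(t-f(*q,.075)))
E
```

```text
[ 0.507794   -0.07891507  0.076     ] tick 1.777871664392331 expected 1.785
needle 1.59449803869105
green/red 2.5323113803234882
green end 2.0578951269154224
red end 2.820139756933339
```

Emit:
apply_moves --pt "0 0 0 0 0 0 -1" --pt "0 0 0 0 0 0 -1" --pt "0 0 0 0 0 0 -1" --pt "0 0 0 0 0 0 -1" --pt "0 0 0 0 0 0 -1" --pt "0 0 0 0 0 0 -1" --pt "0 0 0 0 0 0 -1" --pt "0 0 0 0 0 0 -1"

```text
clock: 12.78
tcp_pos: [0.545, -0.1721, 0.0935]
orientation: [0.776, 3.043, 0.002]
contact_force: [1.7, 1.8, -0.8]
grip_width: 0.0084
gripper_force: 44.1
```

Key is at 3.99, and the sector edges match the spec. I need +1.72 rad (about 16.4 rows at 6°).

Emit:
apply_moves --pt "0 0 0.7 0 0 0 -1" --pt "0 0 1 0 0 0 -1" --pt "0 0 1 0 0 0 -1" --pt "0 0 1 0 0 0 -1" --pt "0 0 1 0 0 0 -1" --pt "0 0 1 0 0 0 -1" --pt "0 0 1 0 0 0 -1" --pt "0 0 1 0 0 0 -1"

```text
clock: 13.45
tcp_pos: [0.5444, -0.1724, 0.0934]
orientation: [-1.914, -2.49, -0.0]
contact_force: [-1.2, 2.4, 0.6]
grip_width: 0.0084
gripper_force: 44.3
```

Emit:
apply_moves --pt "0 0 1 0 0 0 -1" --pt "0 0 1 0 0 0 -1" --pt "0 0 1 0 0 0 -1" --pt "0 0 1 0 0 0 -1" --pt "0 0 1 0 0 0 -1" --pt "0 0 1 0 0 0 -1" --pt "0 0 1 0 0 0 -1" --pt "0 0 0.7 0 0 0 -1"

```text
clock: 14.12
tcp_pos: [0.5438, -0.1723, 0.0934]
orientation: [-2.738, -1.539, 0.002]
contact_force: [-2.0, 1.3, 2.8]
grip_width: 0.0083
gripper_force: 44.6
```

Emit:
apply_moves --pt "0 0 1 0 0 0 -1" --pt "0 0 0 0 0 0 -1" --pt "0 0 0 0 0 0 1" --pt "0 0 0 0 0 0 1" --pt "0 0 0 0 0 0 1" --pt "0 0 0 0 0 0 1" --pt "0 0 0 0 0 0 1" --pt "0 0 0 0 0 0 1"

```text
clock: 14.78
tcp_pos: [0.5445, -0.173, 0.0933]
orientation: [2.812, 1.401, 0.0]
contact_force: [0.1, 0.4, 0.7]
grip_width: 0.0797
gripper_force: 0.0
```

Emit:
apply_moves --pt "0 0 0 0 0 0 1" --pt "0 0 0 0 0 -0.02 1" --pt "0 0 0 0 0 -0.02 1" --pt "0 0 0 0 0 -0.02 1" --pt "0 0 0 0 0 -0.02 1" --pt "0 0 0 0 0 -0.02 1" --pt "0 0 0 0 0 -0.02 0" --pt "0 0 0 0 0 0 -1"

```text
clock: 15.45
tcp_pos: [0.5468, -0.1734, 0.2176]
orientation: [2.808, 1.399, 0.008]
contact_force: [0.6, -0.8, 0.6]
grip_width: 0.0638
gripper_force: 0.0
```

```bash
python3 - <<'E'
from h import *
import cv2
o=telemetry.get_obs();print(o["clock"],o["joints"],o["tcp_pos"],yawx(o),o["contact_force"])
cv2.imwrite("pics/w4.png",grab_frame("wrist"))
a=grab_frame("top")[120:320,200:480]
cv2.imwrite("pics/t4.png",cv2.resize(a,None,fx=2.85,fy=2.85,interpolation=cv2.INTER_CUBIC))
E
```

```text
15.45 [ 0.3069874   0.3267085  -0.13507825  1.81572211  0.0520575   0.99552092
 -0.49564475] [ 0.54683393 -0.17342833  0.21755267] 0.9242215064271733 [ 0.64410829 -0.80759067  0.5949884 ]
```

View pics/t4.png

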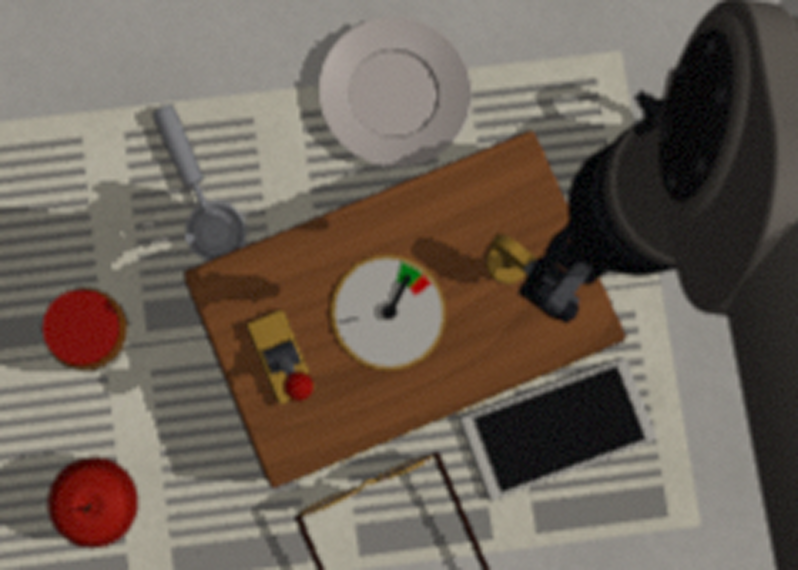

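View pics/w4.png

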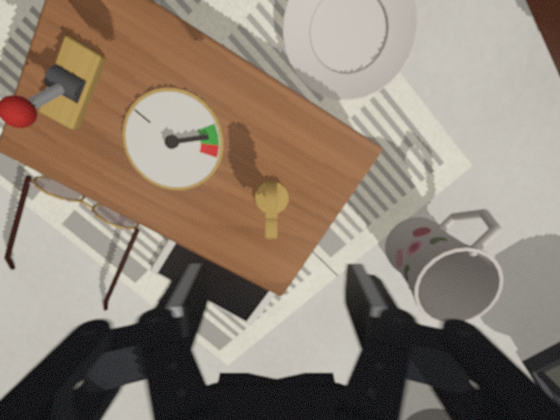

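The needle now stands mid-green (wrist view: hub (172,141), tip (208,135)), and nothing else has moved. The front of the knob is near the reach limit. So instead of pushing from there I'll pinch the knob across the box's y, where it can pivot in the pads, and carry it over.

Emit:
apply_moves --pt "0 0 1 0 0 0 1" --pt "0 0 1 0 0 0 1" --pt "0 0 1 0 0 0 1" --pt "0 0 1 0 0 0 1" --pt "0 0 1 0 0 0 1" --pt "0 0 0.15 0 0 0 1" --pt "0 0 0 0 0 0 1" --pt "0 0 0 0 0 0 1" --grip_force 20

```text
clock: 16.22
tcp_pos: [0.5441, -0.1727, 0.2125]
orientation: [-3.082, -0.606, 0.002]
contact_force: [0.2, 0.1, 0.0]
grip_width: 0.0853
gripper_force: 0.0
```

Emit:
apply_moves --pt "0 0 0 -0.0034 -0.024 0 1" --pt "0 0 0 -0.0034 -0.024 0 1" --pt "0 0 0 -0.0034 -0.024 0 1" --pt "0 0 0 -0.0034 -0.024 0 1" --pt "0 0 0 -0.0034 -0.024 0 1" --pt "0 0 0 -0.0034 -0.024 0 1" --pt "0 0 0 -0.0034 -0.024 0 1" --pt "0 0 0 -0.0034 -0.024 0 1"

```text
clock: 16.88
tcp_pos: [0.4464, -0.0043, 0.2132]
orientation: [3.083, 0.604, -0.0]
contact_force: [0.5, 1.0, 0.2]
grip_width: 0.0853
gripper_force: 0.0
```

Emit:
apply_moves --pt "0 0 0 0 0 0.01 1" --pt "0 0 0 0 0 0.01 1" --pt "0 0 0 0 0 0.01 1" --pt "0 0 0 0 0 0.01 1" --pt "0 0 0 0 0 0 1" --pt "0 0 0 0 0 0 1" --pt "0 0 0 0 0 0 1" --pt "0 0 0 0 0 0 1"

```text
clock: 17.55
tcp_pos: [0.4477, -0.0054, 0.1736]
orientation: [3.084, 0.6, 0.001]
contact_force: [-0.1, 0.1, 0.4]
grip_width: 0.0855
gripper_force: 0.0
```

```bash
python3 - <<'E'
from h import *
import cv2
o=telemetry.get_obs();print(o["clock"],o["joints"],o["tcp_pos"],yawx(o),o["contact_force"])
w=grab_frame("wrist");cv2.imwrite("pics/w5.png",w)
h=cv2.cvtColor(w,cv2.COLOR_BGR2HSV);m=cv2.inRange(h,(0,150,70),(8,255,255))|cv2.inRange(h,(172,150,70),(180,255,255))
n,l,s,c=cv2.connectedComponentsWithStats(m)
for i in range(1,n):
    if s[i,4]>150: print(s[i],c[i],watz(*c[i],.126,o))
print(wproj([.4495,-.006,.126],o))
E
```

```text
17.55 [ 0.00927672  0.18346366 -0.15193106  2.12888709  0.03745583  0.83101931
 -1.35177576] [ 0.44766536 -0.00535483  0.17357951] 0.3844019477081579 [-0.05939486  0.10545649  0.35918868]
[  33   19   97   93 6717] [80.31383058 64.69778175] [0.50259069 0.12977068 0.126     ]
[426 157  20  15 182] [436.38461538 165.25274725] [ 0.52709076 -0.07640063  0.126     ]
[  40  186   87   74 4890] [ 82.69243354 223.11267894] [0.41263249 0.11006425 0.126     ]
[260 218  34  33 878] [276.82232346 234.0546697 ] [ 0.45121222 -0.00528093  0.126     ]
(np.float64(276.860208509863), np.float64(236.77535573641646))
```

View pics/w5.png

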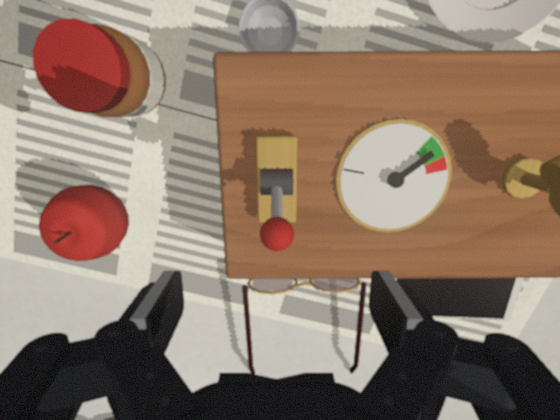

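The knob is centred at column 277 and 2–3 mm forward of the tool. I'll descend and pinch.

Emit:
apply_moves --pt "0 0 0 0.0025 0 0.0133 1" --pt "0 0 0 0 0 0.0133 1" --pt "0 0 0 0 0 0.0133 1" --pt "0 0 0 0 0 0.0133 1" --pt "0 0 0 0 0 0.0133 1" --pt "0 0 0 0 0 0 1" --pt "0 0 0 0 0 0 -1" --pt "0 0 0 0 0 0 -1"

```text
clock: 18.27
tcp_pos: [0.4502, -0.0041, 0.1076]
orientation: [3.083, 0.601, 0.002]
contact_force: [-0.4, 0.4, -0.1]
grip_width: 0.0641
gripper_force: 0.0
```

Emit:
apply_moves --pt "0 0 0 0 0 0 -1" --pt "0 0 0 0 0 0 -1" --pt "0 0 0 0 0 0 -1" --pt "0 0 0 0 0 0 -1" --pt "0 0 0 0 0 0 -1" --pt "0 0 0 0 0 0 -1" --pt "0 0 0 0 0 0 -1" --pt "0 0 0 0 0 0 -1"

```text
clock: 18.93
tcp_pos: [0.4501, -0.0047, 0.1074]
orientation: [3.083, 0.6, 0.002]
contact_force: [0.1, -2.4, 6.8]
grip_width: 0.0203
gripper_force: 19.5
```

Emit:
apply_moves --pt "0 0 0 0.0057 0 -0.0026 -1" --pt "0 0 0 0.0059 0 -0.0019 -1" --pt "0 0 0 0.0061 0 -0.0012 -1" --pt "0 0 0 0.0062 0 -0.0004 -1" --pt "0 0 0 0.0062 0 0.0004 -1" --pt "0 0 0 0.0061 0 0.0012 -1" --pt "0 0 0 0.0059 0 0.0019 -1" --pt "0 0 0 0.0057 0 0.0026 -1"

```text
clock: 19.6
tcp_pos: [0.4954, 0.014, 0.107]
orientation: [3.083, 0.601, 0.003]
contact_force: [0.9, -4.2, 4.5]
grip_width: 0.0205
gripper_force: 20.5
```

Emit:
apply_moves --pt "0 0 0 0.0015 0 0 -1" --pt "0 0 0 0.0015 0 0 -1" --pt "0 0 0 0 0 0 -1" --pt "0 0 0 0 0 0 -1" --pt "0 0 0 0 0 0 -1" --pt "0 0 0 0 0 0 -1" --pt "0 0 0 0 0 0 -1" --pt "0 0 0 0 0 0 -1"

```text
clock: 20.27
tcp_pos: [0.4969, 0.0147, 0.1062]
orientation: [3.083, 0.601, -0.0]
contact_force: [1.4, -5.4, -1.4]
grip_width: 0.0205
gripper_force: 20.4
```

Emit:
apply_moves --pt "0 0 0 0 0 0 1" --pt "0 0 0 0 0 0 1" --pt "0 0 0 0 0 0 1" --pt "0 0 0 0 0 0 1" --pt "0 0 0 0 0 0 1" --pt "0 0 0 0 0 0 1" --pt "0 0 0 0 0 0 1" --pt "0 0 0 0 0 0 1"

```text
clock: 20.93
tcp_pos: [0.4966, 0.015, 0.1068]
orientation: [-3.084, -0.601, -0.0]
contact_force: [0.0, -0.0, -1.1]
grip_width: 0.0856
gripper_force: 0.0
```

Emit:
apply_moves --pt "0 0 0 0 0 -0.02 1" --pt "0 0 0 0 0 -0.02 1" --pt "0 0 0 0 0 -0.02 1" --pt "0 0 0 0 0 -0.02 1" --pt "0 0 0 0 0 -0.02 1" --pt "0 0 0 0 0 -0.01 1" --pt "0 0 0 0 0 0 1" --pt "0 0 0 0 0 0 1"

```text
clock: 21.6
tcp_pos: [0.4966, 0.0149, 0.2166]
orientation: [3.084, 0.601, 0.001]
contact_force: [-0.5, 0.6, -0.2]
grip_width: 0.0858
gripper_force: 0.0
```

```bash
python3 - <<'E'
from h import *
import cv2
o=telemetry.get_obs();print(o["clock"],o["tcp_pos"],o["contact_force"])
w=grab_frame("wrist");cv2.imwrite("pics/w6.png",w)
p=np.array([.4715,.003]);ex=np.array([.926,.377])
print("knob expected at end",wproj([*(p+.024*ex),.126],o),"at .85",wproj([*(p+.05*np.sin(.35)*ex),.129],o))
E
```

```text
21.6 [0.49659449 0.0148736  0.21660243] [-0.5470745   0.58323357 -0.23036366]
knob expected at end (np.float64(276.9690166640422), np.float64(221.5388468932004)) at .85 (np.float64(276.9984976598753), np.float64(231.30820156756585))
```

View pics/w6.png

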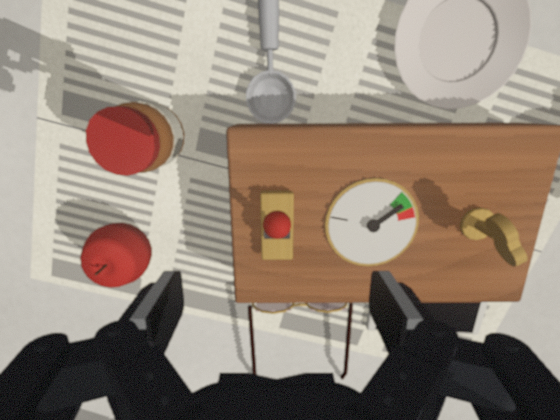

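The needle is in the green and the knob at (277,224) is over to the back. I'll check its travel more exactly.

```bash
python3 - <<'E'
from h import *
import cv2
o=telemetry.get_obs();w=cv2.imread("pics/w6.png")
h=cv2.cvtColor(w,cv2.COLOR_BGR2HSV);m=cv2.inRange(h,(0,150,70),(8,255,255))|cv2.inRange(h,(172,150,70),(180,255,255))
n,l,s,c=cv2.connectedComponentsWithStats(m)
for i in range(1,n):
    if abs(c[i][0]-277)<10 and s[i,4]>100:
        for z in(.126,.129):
            p=watz(*c[i],z,o);d=p[:2]-[.4512,-.0053];print(s[i],c[i],p,"travel",d@[.926,.377])
E
```

```text
[264 212  27  26 563] [276.69449378 224.55950266] [0.49087724 0.01129221 0.126     ] travel 0.04299638574576508
[264 212  27  26 563] [276.69449378 224.55950266] [0.49190679 0.01171905 0.129     ] travel 0.04411066598808556
```

Travel reads about 43–44 of 48 mm, so the joint is at about 0.9, which is thin margin. I'll nudge the knob to its stop with shut fingers from the front.

Emit:
apply_moves --pt "0 0 0 -0.016 0 0 -1" --pt "0 0 0 -0.016 0 0 -1" --pt "0 0 0 -0.015 0 0 -1" --pt "0 0 0 0 0 0 -1" --pt "0 0 0 0 0 0.015 -1" --pt "0 0 0 0 0 0.02 -1" --pt "0 0 0 0 0 0.02 -1" --pt "0 0 0 0 0 0.02 -1"

```text
clock: 22.32
tcp_pos: [0.4531, -0.0025, 0.1402]
orientation: [-3.083, -0.601, 0.001]
contact_force: [0.2, -0.3, -0.3]
grip_width: 0.0002
gripper_force: 0.0
```

Emit:
apply_moves --pt "0 0 0 0 0 0.02 -1" --pt "0 0 0 0 0 0.01 -1" --pt "0 0 0 0 0 0 -1" --pt "0 0 0 0.004 0 0 -1" --pt "0 0 0 0.004 0 0 -1" --pt "0 0 0 0.004 0 0 -1" --pt "0 0 0 0.004 0 0 -1" --pt "0 0 0 0 0 0 -1"

```text
clock: 22.98
tcp_pos: [0.4696, 0.0039, 0.1127]
orientation: [3.083, 0.601, 0.004]
contact_force: [0.7, -0.3, 0.2]
grip_width: -0.0
gripper_force: 0.0
```

Emit:
apply_moves --pt "0 0 0 0.001 0 0 -1" --pt "0 0 0 0.001 0 0 -1" --pt "0 0 0 0.001 0 0 -1" --pt "0 0 0 0.001 0 0 -1" --pt "0 0 0 0.001 0 0 -1" --pt "0 0 0 0 0 0 -1" --pt "0 0 0 0 0 0 -1" --pt "0 0 0 0 0 0 -1"

```text
clock: 23.65
tcp_pos: [0.4722, 0.005, 0.1116]
orientation: [3.084, 0.601, -0.001]
contact_force: [-2.1, -1.4, -0.8]
grip_width: 0.0001
gripper_force: 0.6
```

Emit:
apply_moves --pt "0 0 0 0.001 0 0 -1" --pt "0 0 0 0.001 0 0 -1" --pt "0 0 0 0.001 0 0 -1" --pt "0 0 0 0.001 0 0 -1" --pt "0 0 0 0 0 0 -1" --pt "0 0 0 0 0 0 -1" --pt "0 0 0 0 0 0 -1" --pt "0 0 0 0 0 0 -1"

```text
clock: 24.32
tcp_pos: [0.4741, 0.0059, 0.1114]
orientation: [3.083, 0.6, -0.007]
contact_force: [-7.7, -3.7, 4.3]
grip_width: 0.0001
gripper_force: 3.9
```

Emit:
apply_moves --pt "0 0 0 0.001 0 0 -1" --pt "0 0 0 0.001 0 0 -1" --pt "0 0 0 0.001 0 0 -1" --pt "0 0 0 0 0 0 -1" --pt "0 0 0 0 0 0 -1" --pt "0 0 0 0 0 0 -1" --pt "0 0 0 0 0 0 -1" --pt "0 0 0 0 0 0 -1"

```text
clock: 24.98
tcp_pos: [0.4744, 0.0059, 0.1111]
orientation: [3.083, 0.599, -0.015]
contact_force: [-14.6, -4.6, 11.0]
grip_width: -0.0
gripper_force: 8.0
```

Emit:
apply_moves --pt "0 0 0 -0.008 0 0 -1" --pt "0 0 0 -0.008 0 0 -1" --pt "0 0 0 -0.008 0 0 -1" --pt "0 0 0 0 0 0 -1" --pt "0 0 0 0 0 -0.02 -1" --pt "0 0 0 0 0 -0.03 -1" --pt "0 0 0 0 0 -0.03 -1" --pt "0 0 0 0 0 -0.025 -1"

```text
clock: 25.65
tcp_pos: [0.4575, -0.001, 0.219]
orientation: [-3.084, -0.601, -0.004]
contact_force: [0.4, -0.3, 0.3]
grip_width: -0.0001
gripper_force: 0.0
```

Emit:
apply_moves --pt "0 0 0 0.01 0 0 -1" --pt "0 0 0 0.01 0 0 -1" --pt "0 0 0 0.01 0 0 -1" --pt "0 0 0 0.01 0 0 -1" --pt "0 0 0 0 0 0 -1" --pt "0 0 0 0 0 0 -1" --pt "0 0 0 0 0 0 -1" --pt "0 0 0 0 0 0 -1"

```text
clock: 26.32
tcp_pos: [0.4932, 0.0135, 0.2162]
orientation: [3.084, 0.601, -0.002]
contact_force: [-0.6, -0.8, 0.0]
grip_width: -0.0001
gripper_force: 0.0
```

```bash
python3 - <<'E'
from h import *
import cv2
o=telemetry.get_obs();print(o["clock"],o["tcp_pos"],o["contact_force"])
w=grab_frame("wrist");cv2.imwrite("pics/w7.png",w)
h=cv2.cvtColor(w,cv2.COLOR_BGR2HSV);m=cv2.inRange(h,(0,150,70),(8,255,255))|cv2.inRange(h,(172,150,70),(180,255,255))
n,l,s,c=cv2.connectedComponentsWithStats(m)
for i in range(1,n):
    if s[i,4]>100:
        p=watz(*c[i],.126,o);print(s[i],c[i],p,"travel",(p[:2]-[.4512,-.0053])@[.926,.377])
E
```

```text
26.3167 [0.49317896 0.01351126 0.21619962] [-0.59483577 -0.84275517  0.04493439]
[  86  101   73   69 3892] [121.65647482 135.16109969] [0.50918227 0.13625889 0.126     ] travel 0.1070592853911359
[264 201  27  27 568] [276.9665493  214.40492958] [0.4956011  0.01288306 0.126     ] travel 0.0479704341728443
[399 204  16  11 110] [406.76363636 209.8       ] [ 0.53579405 -0.0768088   0.126     ] travel 0.05137527544394327
[  81  221   69   62 3218] [114.13455562 252.46084525] [0.41802756 0.12024707 0.126     ] travel 0.016613565868420502
```

View pics/w7.png

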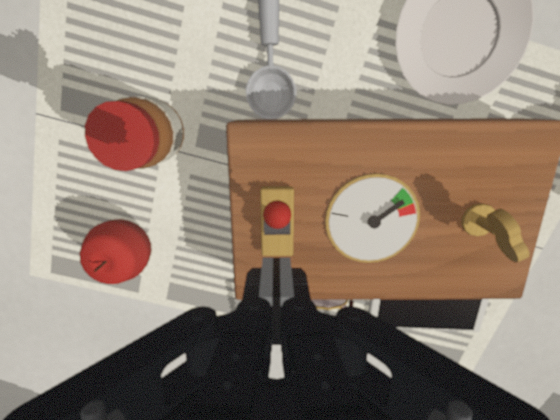

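Knob travel is now 48 mm, so the lever is at its stop. The needle is still in the green (tip at about (404,201)), the tool is clear, and nothing has been disturbed.

```bash
python3 -c "
from bench import *
print(order.hand_in())"
```

```text
the job is handed in; nothing more can be done
None
```

The job is handed in: the needle stands in the green (key at about 5.7 rad, from how far it was turned), the start lever is at its back stop, and I saw no bystander moved in the pictures. The hand-in returned no verdict.

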